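Third hand at the frame jig

ROBOT

A 6-joint arm with a two-finger parallel gripper is mounted at the origin on the work surface. World frame = base frame: x ahead of the robot, y to its left, z up, the work surface at z = 0. Lengths are in mm, angles in degrees, forces in N, time in s.
With the tool pointing down it reaches from about 350 to 850 mm from the base axis. Payload 8.1 kg.
Tool frame: the origin (TCP) lies where the fingers leave the gripper's body, on its centre line; the fingertips stand 73 mm ahead of it and the grasp point (between the pads) lies 54 mm ahead of it; z points along the fingers, y is the line along which they close (so a half turn about z gives the same grasp; the last joint's range is limited). The gripper opens to 85 mm and grips with 20 to 120 N. Pads are 22 mm wide; open, the fingers measure 114 mm over their backs; the gripper's body (76 mm by 85 mm) begins 54 mm behind the grasp point. The pads swing forward as they close: fully open they stand 13 mm farther back than shut.
Start: joints at [-70.611, 7.471, 85.268, -0, 87.261, -4.893], TCP at [246.756, -546.916, 303.892] pointing down, gripper open.
Joint ranges: [-169.43, 169.43], [-51.17, 129.36], [1.28, 143.12], [-76.62, 256.62], [0, 156.53], [-152.29, 152.29]. Speed limits (degrees/s): [136.94, 136.94, 159.86, 180, 180, 180].

INTERFACE

Orientations are given as [roll, pitch, yaw] about the fixed x, y, z axes, in that order (R = Rz(yaw) Ry(pitch) Rx(roll)).
In Python, from bench import sense, optics, r gives the robot as it stands.
- The arm moves only by the tool servo_tool, never from a script. Its argument "plan" is a list that holds one entry, the list of rows, each a list of 5 numbers: the shift along the world's x, y, z in m, then the turn about the world's z in degrees, then the finger opening in m, from 0 to 0.0854. A call has 1 to 10 rows; each row shifts and turns the commanded pose from where the row before left it; what a row does not reach is not made up. A row lasts 1/10 s, in which the tool goes at most 50 mm and 8.59 degrees, less where a joint would pass 70% of its speed; a pose out of reach is approached as far as the arm can. A call is refused whole if a number of a shift passes 0.05 or a number of a turn 8.59, either way. A call with a gripper value outside its range is refused whole. The fingers move at their own pace and stop on an object; "force" is the grip in N (left out, the last holds). Time passes only in rows, so rows that do not move let the fingers close. It gives the time, the measured TCP pose, the force, the opening and the grip force at its end, in the units of the state.
- sense(): the state, without advancing time (a new reading comes with each control period).
- optics.snapshot(name): name is "scene" or "top"; returns a dict with "frame" (384x512x3 uint8, blue, green, red), "fx", "fy", "cx", "cy" (pixels), "dist_coeffs" ([k1, k2, p1, p2, k3] as OpenCV has them; the pictures are not rectified), "cam_to_world" (4x4, takes a point from camera to world coordinates). Camera axes: x right, y down, z forward; pixel columns grow to the right and rows downward; lengths in mm; the calibration is good to about 2 mm. A picture is of the moment at which its call begins. There is no depth.
- r.hand_in(): hands the job in; it is judged then, once.
The state is a dict: "time": time; "joint_pos": joint angles; "qd": joint speeds; "joint_efforts": joint torques, N m; "tool_pos": TCP position; "tcp_rot": TCP orientation; "ft_force": force on the tool from outside, world axes, zero at the start; "wrist_torque": the same for the moment, N m; "finger_gap": finger opening in mm; "grip_force": force on a finger pad.
Only numpy, scipy, OpenCV 4.12 (cv2) and the standard library are available. Lean on these libraries where they do the work, as an engineer would, in place of code of your own. Each camera call takes 0.05 s, during which the arm holds its last target. There are 200 camera calls.

TASK

Take the shorter of the two loose picture-frame rails with a light grip (its wood is soft: keep the grip under 50 N) and lay it flat on the bed of the jig, with one end between the two metal cheeks of the sprung crosspiece. Push it squarely, end-on, against the crosspiece with a steady force of about 10 N, never as much as 20 N, and finish while still holding and pushing it like that, so that I can pin the joint: do not let go. Leave the longer rail and the pots, jar, cup, hammer and tin where they are.

Things in the scene. Friction and masses are not known exactly. Their poses are not given: they have to be found in the camera images.
- short_rail: the shorter loose rail: light wood, 170 mm long (x), 24 mm wide (y), 24 mm tall (z), plus a 5 mm bead along its top (looks only); 50 to 120 g. Origin: centre of its underside. Starts flat on the table left or right of the jig. Both ends alike, either may go to the crosspiece. Soft: keep the grip (the force of each finger) under 50 N.
- long_rail: the longer loose rail, same wood and section (24 x 24 mm) but 250 mm long (x); to be left alone, on the other side of the jig. Origin at the centre of its underside.
- jig: fixed jig: plywood bed 260 x 160 mm, top 18 mm above the table. Origin at table level on its middle line; bed from x = -120 to +140 mm. Its +x points to the crosspiece, the way to push, within 0.4 rad of the world's x. Back block 34 mm tall at the far end, coil springs before it: they give 600 N/m, no preload, almost no friction, so 10 N push the crosspiece 17 mm back; hard end at 30 mm.
- crosspiece: sprung crosspiece: wood bar 130 mm wide, top 25 mm above the bed, axes as the jig's, flat face towards -x. Origin: middle of that face at bed level (18 mm above the table), at rest 60 mm along the jig's x. Two cheeks, 23 mm tall, stand 14 mm out of the face, a 40 mm pocket between them, centred on y = 0. Rail seated: its origin at x = -85 mm, y = 0, z = 0 here, its x axis along this x.
- pot_a: small waisted paint pot of blue ceramic, 54 mm wide, 60 mm tall, standing beyond the jig to the left; origin under its centre; to be left alone
- pot_b: small waisted paint pot of terracotta, 54 mm wide, 60 mm tall, at the outer left; origin under its centre; to be left alone
- pot_c: small waisted paint pot of green glass, 54 mm wide, 60 mm tall, at the outer right; origin under its centre; to be left alone
- glaze_jar: amber glass jar with a steel cap, 56 mm wide, 75 mm tall, beyond the jig to the right; origin under its centre; to be left alone
- pin_hammer: small hammer, 240 mm long, lying beyond the jig; to be left alone
- pin_tin: round steel tin of pins, 60 mm wide, 22 mm tall, far left; origin under its centre; to be left alone
- brush_cup: white ceramic cup, 72 mm wide, 90 mm tall, far right; origin under its centre; to be left alone
Mind the look-alikes: they are no part of the job. What is shaped like the short_rail but red or yellow is not meant.

How it is judged:
By the outcome, as a careful person would: the job done as asked, in the order asked, and still so for the second after the job is handed in, while the arm keeps its last pose, push and grip.
It also fails if it takes over 45 s, if anything falls off the work surface, if the arm or the gripper's body presses on something with over 40 N, if the wrist force passes 120 N, or if a joint passes its speed limit or range.

## Working session

There is one attempt and no reset: what is moved stays moved. The work goes in short steps, Python scripts to look and compute and a tool call to move; the robot and the scene stay as the last step left them, time stands still between calls to the robot, and variables do not carry over. Pictures are saved under pics/ and viewed, at most 10 in all, crops included, and the job is handed in when it is done.

Besides the shell and the picture viewer there is one more tool, called after "Call:" as name(argument=value, ...) on one line, values as JSON. servo_tool: Moves the arm, as the interface text tells. Its arguments: {"type":"object","properties":{"plan":{"type":"array"},"force":{"type":"number"}},"required":["plan"]}

```bash
ls; mkdir -p pics
cat > h.py <<'E'
import numpy as np, cv2
from bench import sense, optics, r
def snap(n):
    s=optics.snapshot(n); s['frame']=np.asarray(s['frame']).copy()
    s['K']=np.array([[s['fx'],0,s['cx']],[0,s['fy'],s['cy']],[0,0,1.]]); s['T']=np.array(s['cam_to_world']); return s
def cast(s,px,z):
    p=cv2.undistortPoints(np.array(px,float).reshape(-1,1,2),s['K'],np.array(s['dist_coeffs'],float)).reshape(-1,2)
    d=np.c_[p,np.ones(len(p))]@s['T'][:3,:3].T; o=s['T'][:3,3]
    return o+d*((z-o[2])/d[:,2])[:,None]
def proj(s,P):
    Ti=np.linalg.inv(s['T']); rv=cv2.Rodrigues(Ti[:3,:3])[0]
    return cv2.projectPoints(np.array(P,float).reshape(-1,3),rv,Ti[:3,3],s['K'],np.array(s['dist_coeffs'],float))[0].reshape(-1,2)
E
python3 - <<'E'
from h import *
for n in('top','scene'):
    s=snap(n); cv2.imwrite(f'pics/{n}0.png',cv2.resize(s['frame'],(768,576),interpolation=cv2.INTER_CUBIC)); print(n,s['fx'],s['T'].round(2).tolist())
print(sense())
E
```

```text
pics
top 356.50654629657 [[0.0, -0.99, 0.13, 389.1], [-1.0, -0.0, -0.0, 0.72], [0.0, -0.13, -0.99, 1041.55], [0.0, 0.0, 0.0, 1.0]]
scene 357.40902831724077 [[0.67, 0.43, -0.6, 1112.61], [0.74, -0.41, 0.54, -510.96], [-0.02, -0.81, -0.59, 622.97], [0.0, 0.0, 0.0, 1.0]]
{'time': 0.1, 'joint_pos': array([-7.06117414e+01,  7.51271116e+00,  8.53232651e+01, -8.41335062e-04,
        8.72595282e+01, -4.89217336e+00]), 'qd': array([ 0.00543111, -0.07122449, -0.16370416,  0.01379968, -0.03734847,
       -0.01116247]), 'joint_efforts': array([ 3.01491000e-04, -5.70953465e+01, -5.01942945e+01, -2.26239940e-04,
        8.13981809e-03, -1.03475659e-04]), 'tool_pos': array([ 246.62522908, -546.5697384 ,  302.92692613]), 'tcp_rot': array([-1.79904772e+02, -7.30745241e-03,  2.42804668e+01]), 'ft_force': array([-0.29383131,  0.17912816,  0.23821764]), 'wrist_torque': array([ 0.00592714, -0.00178876,  0.05869026]), 'grip_force': 0.0, 'finger_gap': 85.9478833790066}
```

View pics/top0.png

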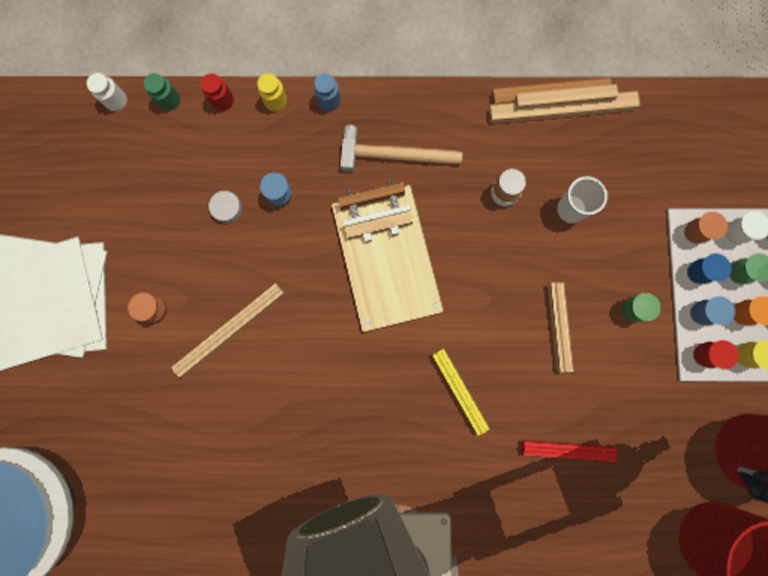

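View pics/scene0.png

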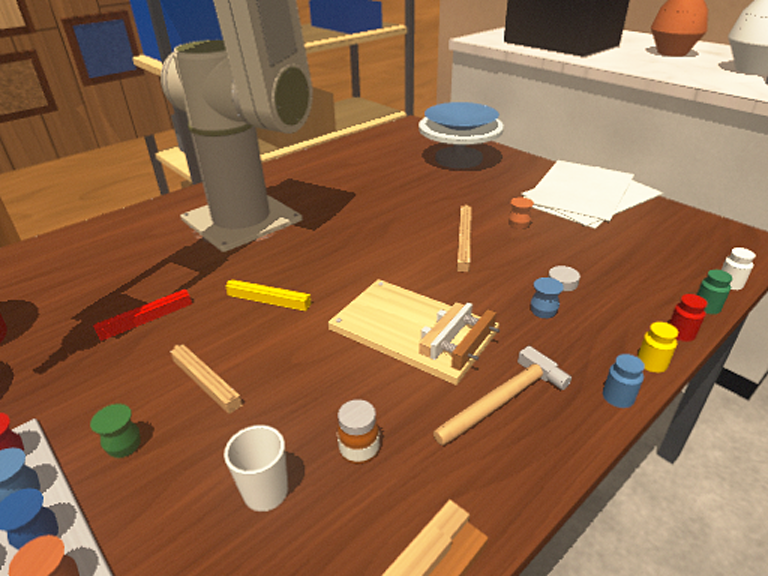

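The top view shows the jig at (390,258) and its crosspiece at (378,222). These could be taken for the short rail (768-px top view):
- light-wood rail on the right at (560,327)
- longer light-wood rail on the left at (228,330)
- yellow rail at (460,390)
- red rail at (568,451)
- stacked wood at (565,105)

My choice is the one at (560,327). I'll measure it and check it in a crop.

Run:
```python
from h import *
s=snap('top'); f=s['frame']; hsv=cv2.cvtColor(f,cv2.COLOR_BGR2HSV)
for nm,c in(('S',(373,218)),('L',(152,220)),('jig',(265,185))): print(nm,hsv[c[1],c[0]-3:c[0]+4].tolist())
m=cv2.inRange(hsv,(8,40,140),(30,190,255)); m=cv2.morphologyEx(m,cv2.MORPH_OPEN,np.ones((2,2)))
cs,_=cv2.findContours(m,cv2.RETR_EXTERNAL,cv2.CHAIN_APPROX_NONE)
vis=cv2.resize(f,None,fx=4,fy=4,interpolation=cv2.INTER_CUBIC)
for c in cs:
    if cv2.contourArea(c)<200: continue
    x,y=c.reshape(-1,2).mean(0)
    z=18 if cv2.contourArea(c)>2500 else 24
    P=cast(s,c.reshape(-1,2),z)
    rect=cv2.minAreaRect(P[:,:2].astype(np.float32)); 
    print((x,y),cv2.contourArea(c),'rect',np.round(rect[0],1),np.round(rect[1],1),round(rect[2],1)); print(cv2.boxPoints(rect).round(1).tolist())
    cv2.drawContours(vis,[c*4+2],-1,(255,0,255),1)
a=vis[460:900,760:1240]; a2=vis[460:900,1400:1640]
cv2.imwrite('pics/crop1.png',np.hstack([a,a2]))
```

```text
S [[15, 112, 155], [17, 101, 214], [17, 100, 222], [16, 111, 170], [17, 106, 197], [17, 101, 220], [17, 99, 214]]
L [[17, 104, 209], [17, 102, 215], [17, 102, 210], [17, 105, 200], [17, 107, 195], [17, 104, 203], [17, 101, 217]]
jig [[21, 84, 232], [22, 82, 232], [23, 79, 232], [23, 78, 231], [23, 79, 231], [22, 83, 231], [21, 82, 232]]
(np.float64(308.1900826446281), np.float64(262.26446280991735)) 529.5 rect [ 328.8 -133.3] [172.3  26.9] 29.3
[[247.10000610351562, -163.6999969482422], [260.29998779296875, -187.10000610351562], [410.6000061035156, -102.9000015258789], [397.3999938964844, -79.4000015258789]]
(np.float64(98.58108108108108), np.float64(205.02702702702703)) 304.0 rect [487.7 465.7] [51.8 69.4] 0.1
[[461.79998779296875, 500.3999938964844], [461.8999938964844, 431.0], [513.7000122070312, 431.1000061035156], [513.5999755859375, 500.5]]
(np.float64(151.92156862745097), np.float64(220.52941176470588)) 752.5 rect [444.8 309. ] [ 28.2 252. ] 40.0
[[352.8999938964844, 396.3999938964844], [515.0, 203.5], [536.5999755859375, 221.60000610351562], [374.6000061035156, 414.6000061035
[... 1782 characters left out ...]
4(13.253164556962025)) 856.0 rect [1075.  -355.7] [106.7 171.3] 0.1
[[1021.4000244140625, -270.20001220703125], [1021.7999877929688, -441.5], [1128.5, -441.20001220703125], [1128.0999755859375, -269.8999938964844]]
(np.float64(82.89459084604715), np.float64(15.005547850208044)) 1930.5 rect [1064.6  569.8] [123.  360.9] 0.1
[[1002.5999755859375, 750.0999755859375], [1003.5, 389.20001220703125], [1126.5, 389.5], [1125.5999755859375, 750.4000244140625]]
(np.float64(7.465346534653466), np.float64(10.07920792079208)) 237.5 rect [1088.4  773.2] [80.8 64.5] 5.6
[[1045.0, 801.4000244140625], [1051.4000244140625, 737.0999755859375], [1131.800048828125, 745.0999755859375], [1125.5, 809.2999877929688]]
```

View pics/crop1.png

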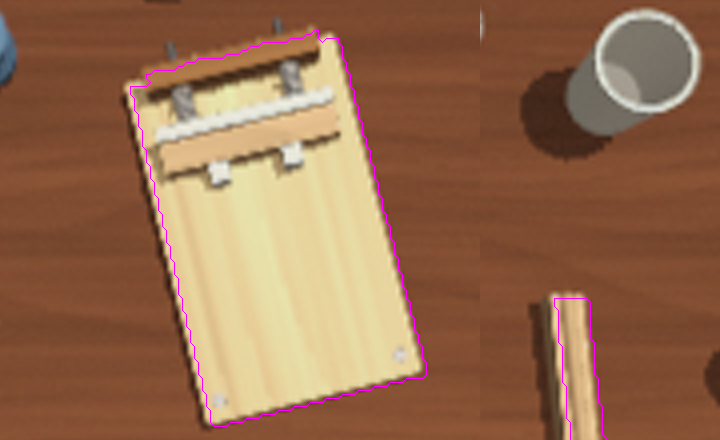

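The crop confirms the choice. The right-hand rail, with its far end at crop (570,300), is light wood and measures about 171 x 27 mm. The jig's pocket, between white cheeks at (218,172) and (291,153), faces the robot. Next I'll refine the jig yaw and origin and check both in the scene view.

```bash
cat >> h.py <<'E'
def wood(s,seed):
    hsv=cv2.cvtColor(s['frame'],cv2.COLOR_BGR2HSV); m=cv2.morphologyEx(cv2.inRange(hsv,(8,40,140),(30,190,255)),cv2.MORPH_OPEN,np.ones((2,2)))
    cs=cv2.findContours(m,cv2.RETR_EXTERNAL,cv2.CHAIN_APPROX_NONE)[0]
    return max(cs,key=lambda c:cv2.pointPolygonTest(c,seed,True)).reshape(-1,2)
def sides(P,c,yaw,x0,x1,hw):
    u=np.array([np.cos(yaw),np.sin(yaw)]);v=np.array([-u[1],u[0]]);q=P[:,:2]-c;a=q@u;b=q@v;o=[]
    for sg in(1,-1):
        k=(a>x0)&(a<x1)&(abs(b-sg*hw)<8); k=np.polyfit(a[k],b[k],1); o.append((np.degrees(yaw+np.arctan(k[0])).round(2),k[1].round(1)))
    e=np.median(a[(a<x0)&(abs(b)<hw-6)]) if ((a<x0)&(abs(b)<hw-6)).any() else None
    f=np.median(a[(a>x1)&(abs(b)<hw-6)]) if ((a>x1)&(abs(b)<hw-6)).any() else None
    return o,e,f
def box(c,yaw,x0,x1,hw,z0,z1):
    u=np.array([np.cos(yaw),np.sin(yaw)]);v=np.array([-u[1],u[0]])
    return np.array([[*(c+a*u+b*v),z] for z in(z0,z1) for a,b in((x0,-hw),(x1,-hw),(x1,hw),(x0,hw))])
def draw(vis,s,B,k,off,col):
    p=((proj(s,B)+.5)*k-off).astype(int)
    for i in range(4):
        for a,b in((i,(i+1)%4),(i+4,(i+1)%4+4),(i,i+4)): cv2.line(vis,tuple(map(int,p[a])),tuple(map(int,p[b])),col,1)
E
python3 - <<'E'
from h import *
t=snap('top'); R=np.radians
J=np.array([575.6,3.1]); S=np.array([450.6,-328.3])
print('jig',sides(cast(t,wood(t,(265,185)),18),J,R(14.2),-110,50,80))
print('rail',sides(cast(t,wood(t,(375,218)),24),S,R(3.8),-78,78,12))
s=snap('scene'); print(sides(cast(s,wood(s,(250,208)),18),J,R(14.2),-110,50,80))
vis=cv2.resize(s['frame'],None,fx=3,fy=3,interpolation=cv2.INTER_CUBIC); off=np.array([300,520])
vis=vis[520:860,300:1080].copy()
draw(vis,s,box(J,R(14.2),-120,140,80,0,18),3,off,(255,0,255))
draw(vis,s,box(J+60*np.array([np.cos(R(14.2)),np.sin(R(14.2))]),R(14.2),0,14,65,18,43),3,off,(255,255,0))
draw(vis,s,box(S,R(3.8),-85,85,12,0,24),3,off,(0,255,0))
cv2.imwrite('pics/scene1.png',vis)
E
```

```text
jig ([(np.float64(14.2), np.float64(79.6)), (np.float64(14.22), np.float64(-79.6))], np.float64(-118.43654633034458), np.float64(148.01303151171336))
rail ([(np.float64(3.72), np.float64(12.1)), (np.float64(4.1), np.float64(-11.6))], np.float64(-83.49285393979387), np.float64(84.9589758147177))Traceback (most recent call last):
  File "<stdin>", line 6, in <module>
  File "h.py", line 20, in sides
    k=(a>x0)&(a<x1)&(abs(b-sg*hw)<8); k=np.polyfit(a[k],b[k],1); o.append((np.degrees(yaw+np.arctan(k[0])).round(2),k[1].round(1)))
                                        ~~~~~~~~~~^^^^^^^^^^^^^
    raise TypeError("expected non-empty vector for x")
TypeError: expected non-empty vector for x
```

Run:
```python
from h import *
R=np.radians; J=np.array([576.5,3.3]); S=np.array([451,-328])
s=snap('scene')
vis=cv2.resize(s['frame'],None,fx=3,fy=3,interpolation=cv2.INTER_CUBIC); off=np.array([300,520])
vis=vis[520:860,300:1080].copy()
draw(vis,s,box(J,R(14.2),-120,140,80,0,18),3,off,(255,0,255))
draw(vis,s,box(J+60*np.array([np.cos(R(14.2)),np.sin(R(14.2))]),R(14.2),0,14,65,18,43),3,off,(255,255,0))
draw(vis,s,box(S,R(3.9),-85,85,12,0,24),3,off,(0,255,0))
cv2.imwrite('pics/scene1.png',vis)
```

```text
(no output)
```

View pics/scene1.png

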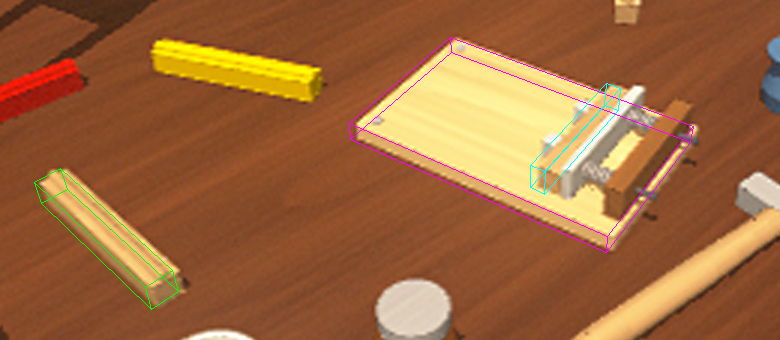

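Call:
servo_tool(plan=[[[0.03,0.03,-0.01,-4,0.0854],[0.03,0.03,-0.02,-4,0.0854],[0.03,0.03,-0.02,-4,0.0854],[0.03,0.03,-0.02,-4,0.0854],[0.03,0.03,-0.02,-4,0.0854],[0.03,0.03,-0.01,-0.4,0.0854],[0.024,0.039,0,0,0.0854],[0,0,0,0,0.0854]]], force=35)

```text
time: 1.1
tool_pos: [453.1, -323.3, 203.1]
tcp_rot: [-179.8, -0.0, 4.2]
ft_force: [-0.2, -0.1, 0.4]
finger_gap: 85.6
grip_force: 0.0
```

The overlay fits the rail (green) and jig (magenta) to about 2 mm, and the crosspiece face (cyan) lines up with the bar. Next I'll descend over the rail centre.

Call:
servo_tool(plan=[[[-0.002,-0.004,-0.03,0,0.0854],[0,0,-0.03,0,0.0854],[0,0,-0.03,0,0.0854],[0,0,-0.02,0,0.0854],[0,0,-0.016,0,0.0854],[0,0,0,0,0.0854]]])

```text
time: 1.7
tool_pos: [447.3, -331.1, 75.5]
tcp_rot: [-179.8, 0.2, 3.9]
ft_force: [-0.1, 0.6, 0.3]
finger_gap: 85.5
grip_force: 0.0
```

Call:
servo_tool(plan=[[[0,0,0,0,0.02],[0,0,0,0,0.015],[0,0,0,0,0.015],[0,0,0,0,0.015],[0,0,0,0,0.015],[0,0,0,0,0.015],[0,0,0,0,0.015],[0,0,0,0,0.015]]], force=35)

```text
time: 2.5
tool_pos: [449.4, -332.4, 79.0]
tcp_rot: [179.9, -0.1, 3.9]
ft_force: [-0.5, 0.9, 6.6]
finger_gap: 23.6
grip_force: 36.1
```

Call:
servo_tool(plan=[[[0,0,0.002,0,0.015],[0,0,0,0,0.015],[0,0,0,0,0.015]]])

```text
time: 2.8
tool_pos: [448.6, -331.8, 79.7]
tcp_rot: [-180.0, 0.0, 3.9]
ft_force: [0.1, 0.0, -1.3]
finger_gap: 23.1
grip_force: 35.2
```

Run:
```python
from h import *
for i in range(3): q=sense();print(q['tool_pos'].round(2),q['tcp_rot'].round(2),q['ft_force'].round(2),q['wrist_torque'].round(3),q['grip_force'])
```

```text
[ 448.57 -331.77   79.66] [-1.7998e+02  2.0000e-02  3.8800e+00] [ 0.1   0.03 -1.25] [-0.044 -0.038 -0.025] 35.21879196166992
[ 448.57 -331.77   79.66] [-1.7998e+02  2.0000e-02  3.8800e+00] [ 0.1   0.03 -1.25] [-0.044 -0.038 -0.025] 35.21879196166992
[ 448.57 -331.77   79.66] [-1.7998e+02  2.0000e-02  3.8800e+00] [ 0.1   0.03 -1.25] [-0.044 -0.038 -0.025] 35.21879196166992
```

Call:
servo_tool(plan=[[[0,0,0.02,0,0.015],[0,0,0.03,0,0.015],[0,0,0.03,0,0.015],[0,0,0.02,0,0.015],[0.005,0.02,0,1,0.015],[0.008,0.035,0,1.3,0.015],[0.01,0.045,0,2,0.015],[0.01,0.045,0,2,0.015],[0.01,0.045,0,2,0.015],[0.01,0.045,0,2,0.015]]])

```text
time: 3.8
tool_pos: [501.6, -95.2, 179.7]
tcp_rot: [-180.0, 0.0, 14.2]
ft_force: [-0.6, 0.1, 0.0]
finger_gap: 23.4
grip_force: 35.2
```

Call:
servo_tool(plan=[[[0.009,0.04,0,0,0.015],[0.007,0.03,0,0,0.015],[0.003,0.016,0,0,0.015],[0,0,-0.02,0,0.015],[0,0,-0.02,0,0.015],[0,0,-0.02,0,0.015],[0,0,-0.01,0,0.015],[0,0,0,0,0.015],[0,0,0,0,0.015]]])

```text
time: 4.7
tool_pos: [520.9, -11.0, 110.3]
tcp_rot: [180.0, -0.0, 14.2]
ft_force: [0.8, 0.1, -1.2]
finger_gap: 23.3
grip_force: 35.2
```

Run:
```python
from h import *
R=np.radians; J=np.array([576.5,3.3]); y=R(14.2); u=np.array([np.cos(y),np.sin(y)])
q=sense(); print(q['tool_pos'],q['tcp_rot'],q['ft_force'],q['grip_force'],q['time'])
t=snap('top'); s=snap('scene'); out=[]
zb=q['tool_pos'][2]-78; C=q['tool_pos'][:2]; ty=R(q['tcp_rot'][2]); C=C+2.5*np.array([np.cos(ty),np.sin(ty)])
for c,k,off in((t,4,np.array([860,440])),(s,4,np.array([840,700]))):
    v=cv2.resize(c['frame'],None,fx=k,fy=k,interpolation=cv2.INTER_CUBIC)[off[1]:off[1]+560,off[0]:off[0]+390].copy()
    draw(v,c,box(J+60*u,y,0,14,65,18,43),k,off,(255,255,0)); draw(v,c,box(J+46*u,y,0,14,20,18,41),k,off,(255,0,255))
    draw(v,c,box(C,ty,-85,85,12,zb,zb+24),k,off,(0,255,0)); out.append(v)
cv2.imwrite('pics/fit1.png',np.hstack(out))
```

```text
[520.93194118 -11.01282495 110.30974556] [ 1.79997829e+02 -3.31302999e-03  1.41730399e+01] [ 0.79269632  0.08211787 -1.23730979] 35.24585723876953 4.7
```

View pics/fit1.png

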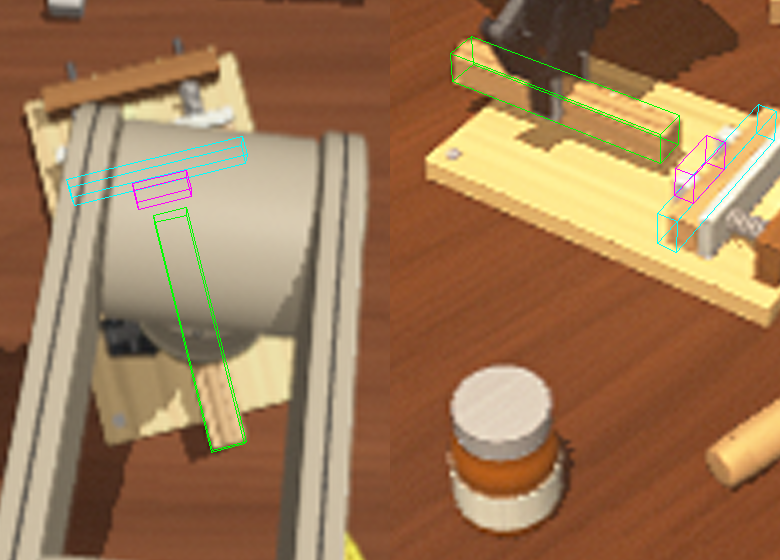

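The top view is mostly blocked by the wrist, but the rail's rear end at (226,440) fits the green box. In the scene view, the rail's front end at (670,140) points squarely at the pocket at (700,175), and the offset is about 1 px. Next I'll lower it to the bed.

Call:
servo_tool(plan=[[[0,0,-0.006,0,0.015],[0,0,-0.005,0,0.015],[0,0,0,0,0.015],[0,0,-0.001,0,0.015],[0,0,0,0,0.015],[0,0,0,0,0.015]]], force=38)

```text
time: 5.4
tool_pos: [520.8, -10.9, 98.0]
tcp_rot: [180.0, -0.0, 14.2]
ft_force: [-0.5, -0.0, -1.3]
finger_gap: 23.7
grip_force: 38.1
```

Call:
servo_tool(plan=[[[0,0,-0.001,0,0.015],[0,0,0,0,0.015],[0,0,0,0,0.015]]])

```text
time: 5.7
tool_pos: [520.9, -10.9, 97.0]
tcp_rot: [180.0, -0.0, 14.2]
ft_force: [-0.3, -0.6, 0.5]
finger_gap: 23.2
grip_force: 38.2
```

Call:
servo_tool(plan=[[[0,0,-0.0005,0,0.015],[0,0,0,0,0.015],[0,0,0,0,0.015]]])

```text
time: 6.0
tool_pos: [520.9, -10.9, 97.0]
tcp_rot: [180.0, -0.0, 14.2]
ft_force: [-3.3, -0.4, 5.7]
finger_gap: 23.3
grip_force: 39.0
```

Call:
servo_tool(plan=[[[0,0,0.0003,0,0.015],[0.0049,0.0012,0,0,0.015],[0.0048,0.0012,0,0,0.015],[0.0049,0.0013,0,0,0.015],[0.0048,0.0012,0,0,0.015],[0.0049,0.0012,0,0,0.015],[0,0,0,0,0.015],[0,0,0,0,0.015]]])

```text
time: 6.8
tool_pos: [545.8, -4.7, 97.0]
tcp_rot: [180.0, -0.1, 14.2]
ft_force: [2.8, 1.3, 1.8]
finger_gap: 23.2
grip_force: 38.5
```

Call:
servo_tool(plan=[[[0.0049,0.0012,0,0,0.015],[0.0048,0.0012,0,0,0.015],[0,0,0,0,0.015],[0,0,0,0,0.015]]])

```text
time: 7.2
tool_pos: [554.8, -2.5, 97.0]
tcp_rot: [180.0, 0.0, 14.2]
ft_force: [-1.4, 0.2, 5.3]
finger_gap: 23.2
grip_force: 39.1
```

Call:
servo_tool(plan=[[[0.0048,0.0012,0.0002,0,0.015],[0,0,0,0,0.015],[0,0,0,0,0.015]]])

```text
time: 7.5
tool_pos: [558.8, -1.5, 97.0]
tcp_rot: [-180.0, 0.1, 14.2]
ft_force: [-6.0, -1.5, 7.5]
finger_gap: 23.5
grip_force: 39.4
```

Call:
servo_tool(plan=[[[0.0029,0.0007,0,0,0.015],[0,0,0,0,0.015],[0,0,0,0,0.015]]])

```text
time: 7.8
tool_pos: [560.9, -1.0, 97.0]
tcp_rot: [-180.0, 0.2, 14.2]
ft_force: [-11.9, -2.8, 13.2]
finger_gap: 23.5
grip_force: 40.0
```

Call:
servo_tool(plan=[[[0.0029,0.0008,0,0,0.015],[0,0,0,0,0.015],[0,0,0,0,0.015]]])

```text
time: 8.1
tool_pos: [563.4, -0.3, 96.9]
tcp_rot: [-180.0, 0.3, 14.2]
ft_force: [-14.0, -4.4, 16.1]
finger_gap: 23.0
grip_force: 40.3
```

Call:
servo_tool(plan=[[[0,0,0.0006,0,0.015],[0,0,0,0,0.015],[0,0,0,0,0.015],[0,0,0,0,0.015]]])

```text
time: 8.5
tool_pos: [563.4, -0.3, 97.0]
tcp_rot: [-180.0, 0.3, 14.2]
ft_force: [-11.3, -3.0, 9.4]
finger_gap: 23.0
grip_force: 39.5
```

Call:
servo_tool(plan=[[[0,0,0.0005,0,0.015],[0,0,0,0,0.015],[0,0,0,0,0.015],[0,0,0,0,0.015]]])

```text
time: 8.9
tool_pos: [563.4, -0.2, 97.0]
tcp_rot: [-180.0, 0.3, 14.2]
ft_force: [-7.5, -3.8, 5.2]
finger_gap: 23.0
grip_force: 39.0
```

Run:
```python
from h import *
R=np.radians; J=np.array([576.5,3.3]); y=R(14.2); u=np.array([np.cos(y),np.sin(y)])
q=sense(); print(q['tool_pos'],q['tcp_rot'],q['ft_force'],q['wrist_torque'],q['grip_force'],q['time'])
s=snap('scene'); off=np.array([1020,860]);k=6
zb=18; C=q['tool_pos'][:2]; ty=R(q['tcp_rot'][2]); C=C+2.5*np.array([np.cos(ty),np.sin(ty)])
v=cv2.resize(s['frame'],None,fx=k,fy=k,interpolation=cv2.INTER_CUBIC)[off[1]+200:off[1]+700,off[0]+200:off[0]+1000].copy(); off=off+200
draw(v,s,box(J+60*u,y,0,14,65,18,43),k,off,(255,255,0))
draw(v,s,box(C,ty,-85,85,12,zb,zb+24),k,off,(0,255,0))
cv2.imwrite('pics/fit2.png',v)
```

```text
[ 5.63414198e+02 -2.40016161e-01  9.70216574e+01] [-179.97407113    0.26401644   14.17149581] [-7.47523433 -3.76332932  5.17130408] [-0.56730879  1.14140353 -0.10096739] 38.95081579685211 8.9
```

View pics/fit2.png

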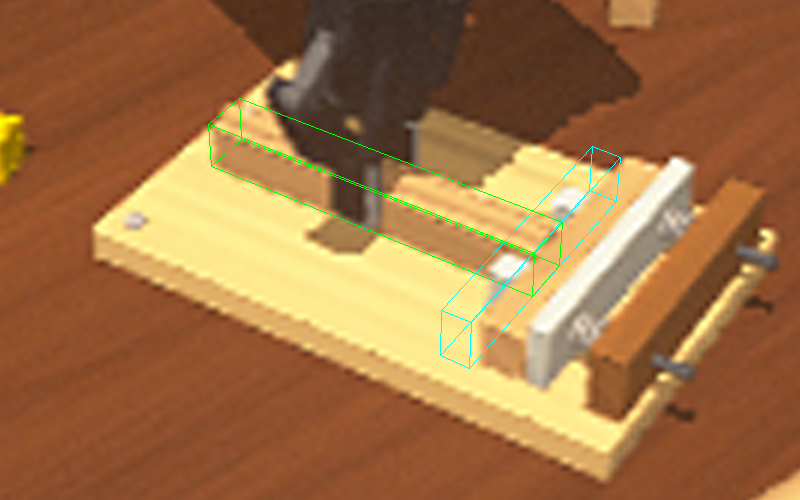

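The rail is seated between the cheeks (white, at (568,200) and (505,265)), and the bar has moved back from its cyan rest outline. I'll measure the bar's displacement from the pale strip behind it, before and now, as a check on the spring force.

```bash
cat >> h.py <<'E'
def comp():
    s=snap('scene'); f0=cv2.resize(cv2.imread('pics/scene0.png'),(512,384),interpolation=cv2.INTER_AREA); u=np.array([.9694,.2453]); o=[]
    for f in(f0,s['frame']):
        h=cv2.cvtColor(f,cv2.COLOR_BGR2HSV); m=cv2.inRange(h,(0,0,150),(180,50,255)); m[:190]=0;m[260:]=0;m[:,:270]=0;m[:,345:]=0
        n,l,st,ce=cv2.connectedComponentsWithStats(m); i=1+np.argmax(st[1:,4]); 
        y,x=np.nonzero(l==i); k=cv2.fitLine(np.c_[x,y].astype(np.float32),cv2.DIST_L2,0,.01,.01).ravel()
        P=cast(s,[[x.mean(),y.mean()]],40)[0,:2]; o.append((st[i].tolist(),P.round(1),(P-[576.5,3.3])@u))
    print(o,'shift',o[1][2]-o[0][2]); q=sense(); print(q['time'],q['tool_pos'].round(2),q['tcp_rot'].round(2),q['ft_force'].round(2),'push',-q['ft_force'][:2]@u)
E
python3 -c "from h import *; comp()"
```

```text
[([288, 202, 26, 29, 136], array([658.1,  34.1]), np.float64(86.71235859790889)), ([292, 203, 26, 38, 175], array([673.2,  31.9]), np.float64(100.7651673877175))] shift 14.052808789808608
9.0 [ 5.6339e+02 -2.4000e-01  9.6990e+01] [-179.97    0.27   14.17] [-7.76 -3.09  4.83] push 8.282041718582137
```

Call:
servo_tool(plan=[[[0,0,0.0004,0,0.015],[0,0,0,0,0.015],[0,0,0,0,0.015],[0,0,0,0,0.015]]])

```text
time: 9.4
tool_pos: [563.4, -0.2, 97.0]
tcp_rot: [-180.0, 0.3, 14.2]
ft_force: [-5.9, -3.4, 1.3]
finger_gap: 22.9
grip_force: 38.4
```

```bash
python3 -c "from h import *; comp()"
```

```text
[([288, 202, 26, 29, 136], array([658.1,  34.1]), np.float64(86.71235859790889)), ([292, 203, 26, 38, 169], array([673.3,  31.2]), np.float64(100.67093218926415))] shift 13.958573591355261
9.45 [ 5.6337e+02 -2.1000e-01  9.7050e+01] [-179.97    0.26   14.17] [-6.99 -3.48  2.7 ] push 7.634599489073025
```

The spring shift of about 14 mm (8.4 N) agrees with the measured push of about 8 N. I'll advance about 3 mm more.

Call:
servo_tool(plan=[[[0.0015,0.0004,0.0001,0,0.015],[0.0014,0.0003,0.0001,0,0.015],[0,0,0,0,0.015],[0,0,0,0,0.015],[0,0,0,0,0.015],[0,0,0,0,0.015]]])

```text
time: 10.05
tool_pos: [565.8, 0.4, 97.0]
tcp_rot: [-180.0, 0.3, 14.2]
ft_force: [-8.7, -3.4, 2.4]
finger_gap: 22.9
grip_force: 38.6
```

```bash
python3 -c "from h import *; comp()"
```

```text
[([288, 202, 26, 29, 136], array([658.1,  34.1]), np.float64(86.71235859790889)), ([292, 204, 28, 38, 190], array([677.1,  29.6]), np.float64(103.92284124050104))] shift 17.210482642592154
10.1 [5.6582e+02 4.0000e-01 9.7050e+01] [-179.96    0.33   14.17] [-8.55 -3.28  3.3 ] push 9.095033206846427
```

Call:
servo_tool(plan=[[[0.0005,0.0001,0,0,0.015],[0,0,0,0,0.015],[0,0,0,0,0.015],[0,0,0,0,0.015],[0,0,0,0,0.015],[0,0,0,0,0.015],[0,0,0,0,0.015],[0,0,0,0,0.015],[0,0,0,0,0.015],[0,0,0,0,0.015]]])

```text
time: 11.1
tool_pos: [566.0, 0.4, 97.0]
tcp_rot: [-180.0, 0.4, 14.2]
ft_force: [-10.4, -4.6, 4.1]
finger_gap: 23.4
grip_force: 38.9
```

Run:
```python
from h import *
comp(); s=snap('scene'); cv2.imwrite('pics/end.png',cv2.resize(s['frame'][170:290,190:360],None,fx=4.5,fy=4.5,interpolation=cv2.INTER_CUBIC))
```

```text
[([288, 202, 26, 29, 136], array([658.1,  34.1]), np.float64(86.71235859790889)), ([292, 204, 28, 38, 173], array([676.5,  28.6]), np.float64(103.10661178698429))] shift 16.3942531890754
11.15 [5.6599e+02 4.4000e-01 9.7030e+01] [-179.95    0.38   14.16] [-9.86 -3.81  4.02] push 10.497786004524432
```

View pics/end.png

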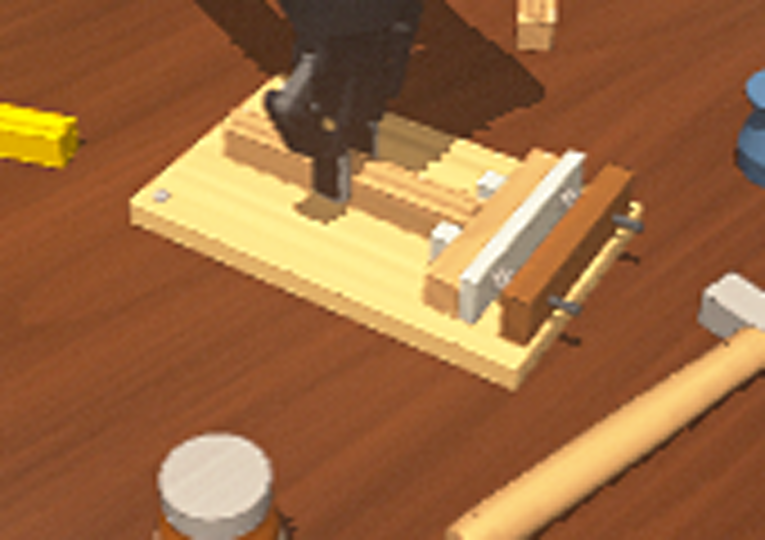

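The rail lies flat on the bed, with its end at (470,205) against the bar and between the cheeks at (490,183) and (445,238). The push is steady at about 10 N and the grip at 39 N, so I'm handing it in.

```bash
python3 -c "from bench import r; print(r.hand_in())"
```

```text
the job is handed in; nothing more can be done
None
```

The short rail is flat on the jig bed with its end between the cheeks, gripped at about 39 N and pushing the crosspiece squarely with about 10 N; I handed the job in still holding it, at 11 s, and nothing else was moved.

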